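# Clear two heaps of bench supplies onto their marked tiles

## Task

Two heaps of supplies stand on the bench: a battery on a roll of black tape on a white box, and a small grey tin on a yellow-lidded jar. Take both heaps apart and set each of the five things by itself, centred, on the tile that shows its own outline and colour; the box must line up with its rectangle and the battery lie along its bar (either end first). Never tip over the jar or the tin, and leave everything standing flat and released.

Things in the scene. Friction and masses are not known exactly. Their poses are not given: they have to be found in the camera images.
- white_box: Plain white card box with a lid, 62 (own x) x 72 (own y) x 42 mm high, standing on the bench as the bottom of one heap, under the tape roll and the battery. Origin: centre of its underside; z up. About 0.12 kg; grip it across its 62 mm.
- tape_roll: Roll of black adhesive tape with a cardboard core, lying flat on the white box; about 60 mm across and 19 mm high (solid to the touch: nothing goes into its hole). Origin: centre of its underside; z up. About 0.05 kg; grip it across its outside.
- battery: Blue battery with a yellow end, 50 mm long (own y), 15 mm thick (12 mm between the fingers), 14 mm high, lying across the top of the tape roll. Origin: middle of its underside; z up. About 0.02 kg; grip it across own x.
- yellow_jar: Round screw jar, white below with a wide yellow lid, standing on the bench as the bottom of the other heap, under the small tin. 38 mm high; body 52 mm across to 23 mm high, the lid above it 55 mm across. Origin: centre of its underside; z up. About 0.08 kg; grip it round the lid.
- small_tin: Small round grey-lidded pot, 36 mm across and 18 mm high (the lid is its top 7 mm), standing on the yellow lid of the jar. Origin: centre of its underside; z up. About 0.08 kg.
- box_tile: A fixed flat dark grey-green square tile, 90 x 90 mm and 4 mm thick, lying on the bench; its inlay (flush with the top) is a white rectangle 66 (own x) x 76 (own y) mm. Origin: centre of the tile's underside (z 0, top face at 4 mm); the inlay is centred on it. z up. The long side of the rectangle runs along own y. It is the place of the white box.
- tape_tile: A fixed flat dark grey-green square tile, 90 x 90 mm and 4 mm thick, lying on the bench; its inlay (flush with the top) is a black ring 64 mm across with a brown centre. Origin: centre of the tile's underside (z 0, top face at 4 mm); the inlay is centred on it. z up. It is the place of the roll of black tape.
- battery_tile: A fixed flat dark grey-green square tile, 90 x 90 mm and 4 mm thick, lying on the bench; its inlay (flush with the top) is a narrow bar 18 x 54 mm, blue with a yellow end. Origin: centre of the tile's underside (z 0, top face at 4 mm); the inlay is centred on it. z up. The bar runs along own y, the yellow end at +y. It is the place of the battery, which lies along the bar, either end first.
- jar_tile: A fixed flat dark grey-green square tile, 90 x 90 mm and 4 mm thick, lying on the bench; its inlay (flush with the top) is a plain yellow disc 58 mm across. Origin: centre of the tile's underside (z 0, top face at 4 mm); the inlay is centred on it. z up. It is the place of the yellow-lidded jar.
- tin_tile: A fixed flat dark grey-green square tile, 90 x 90 mm and 4 mm thick, lying on the bench; its inlay (flush with the top) is a small plain grey disc 40 mm across. Origin: centre of the tile's underside (z 0, top face at 4 mm); the inlay is centred on it. z up. It is the place of the small grey tin.
Mind the look-alikes: they are no part of the job. There is more than one size of the white_box; the job needs the largest.

How it is judged:
At the end, for the whole second after the job is handed in: Each thing rests flat (0.1 rad; the battery lying) on its own tile itself, centre within 12 mm of the tile's centre; the long sides of box and battery are within 0.26 rad (15 degrees) of those of their outlines, either way round; all at rest (horizontal distance between white_box and box_tile below 0.012 m and linear speed of each of white_box, tape_roll, battery, yellow_jar, small_tin below 0.02 m/s and height (world z) of each of white_box, tape_roll, yellow_jar, small_tin below 0.008 m and angle between each of white_box, tape_roll, yellow_jar, small_tin's own z axis and vertical below 0.1 rad and angle between the y axis of white_box and the y axis of box_tile, either way round below 0.26 rad and horizontal distance between tape_roll and tape_tile below 0.012 m and horizontal distance between battery and battery_tile below 0.012 m and height (world z) of battery below 0.022 m and angle between the y axis of battery and the y axis of battery_tile, either way round below 0.26 rad and horizontal distance between yellow_jar and jar_tile below 0.012 m and horizontal distance between small_tin and tin_tile below 0.012 m); the robot touches nothing.
It fails at once if the jar or the tin is tipped over (more than 0.7 rad) (angle between any of yellow_jar, small_tin's own z axis and vertical above 0.7 rad).
It also fails if it takes over 122 s, if anything falls off the work surface, if the arm or the gripper's body presses on something with over 40 N, if the wrist force passes 120 N, or if a joint passes its speed limit or range.

## Robot

A 6-joint arm with a two-finger parallel gripper is mounted at the origin on a cart in front of the work surface, level with it; the furniture and walls round the work are solid. World frame = base frame: x ahead of the robot, y to its left, z up, the work surface at z = 0. Lengths are in m, angles in rad, forces in N, time in s.
With the tool pointing down it reaches from about 0.275 to 0.825 m from the base axis. Payload 4.9 kg.
Tool frame: the origin (TCP) lies between the finger pads; the fingertips stand 22 mm ahead of it and the grasp point (between the pads) lies 3 mm ahead of it; z points along the fingers, y is the line along which they close (so a half turn about z gives the same grasp; the last joint's range is limited). The gripper opens to 85 mm and grips with 20 to 120 N. Pads are 22 mm wide; open, the fingers measure 114 mm over their backs; the gripper's body (76 mm by 85 mm) begins 54 mm behind the grasp point. The pads swing forward as they close: fully open they stand 13 mm farther back than shut.
Start: joints at [-1.288, 0.326, -0.193, 1.052, 0, 1.437], TCP at [0.223, -0.503, 0.253] pointing down, gripper open.
Joint ranges: [-2.65, 2.65], [-0.97, 1.79], [-1.3, 1.35], [-1.93, 2.1], [-1.47, 1.37], [-3.14, 3.14]. Speed limits (rad/s): [2.57, 2.57, 3.14, 3.14, 3.14, 3.14].

## Interface

Orientations are given as [roll, pitch, yaw] about the fixed x, y, z axes, in that order (R = Rz(yaw) Ry(pitch) Rx(roll)).
In Python, from plant import * gives the robot as it stands. The module is installed in compiled form; this text tells all that it offers.
- The arm moves only by the shell command python3 -m inch 'ROWS' [OPENING]. ROWS is JSON, a list of rows, each an object of numbers: "tx", "ty", "tz": the shift along the world's x, y, z scaled (see below); "rx", "ry", "rz": the turn, a rotation vector about the world's x, y, z scaled (see below). A call has 1 to 8 rows; each row shifts and turns the commanded pose from where the row before left it; what a row does not reach is not made up. The controller multiplies each number of a shift by 750 mm and each number of a turn by pi/4 rad. A row lasts 1/10 s, in which the tool goes at most 50 mm and 8.59 degrees, less where a joint would pass 70% of its speed; a pose out of reach is approached as far as the arm can. A call with a number of a shift or a turn outside -1 to 1 is refused whole. A call with a gripper value outside its range is refused whole. OPENING is the opening in per cent of the stroke, from 0 (shut) to 100 (fully open), set as the call begins (- or left out, the last holds). The fingers move at their own pace and stop on an object; the grip force is fixed at half the most. Time passes only in rows, so rows that do not move let the fingers close. It gives the time, the measured TCP pose, the force, the opening and the grip force at its end, in the units of the state.
- observe(): the state, without advancing time (a new reading comes with each control period).
- read_camera(name): name is "side" or "top"; returns the picture (420x560x3 uint8, red, green, blue); there is no depth.
- camera_info(name): a dict with "mtx" (3x3 intrinsics, pixels), "world_to_cam" (4x4, takes a point from world to camera coordinates). Camera axes: x right, y down, z forward; pixel columns grow to the right and rows downward; lengths in m; the calibration is good to about 2 mm. A picture is of the moment at which its call begins. camera_info takes no time and is no camera call.
- finish_job(): hands the job in; it is judged then, once.
The state is a dict: "t": time; "joint_positions": joint angles; "joint_vel": joint speeds; "joint_efforts": joint torques, N m; "tool_pos": TCP position; "eef_rot": TCP orientation; "force": force on the tool from outside, world axes, zero at the start; "ft_torque": the same for the moment, N m; "grip_width": finger opening in m; "gripper_force": force on a finger pad.
Only numpy, scipy, OpenCV 4.12 (cv2) and the standard library are available. Lean on these libraries where they do the work, as an engineer would, in place of code of your own. Each camera call takes 0.05 s, during which the arm holds its last target. There are 200 camera calls.

## Working session

There is one attempt and no reset: what is moved stays moved. The work goes in short steps, Python scripts to look and compute and a shell command to move; the robot and the scene stay as the last step left them, time stands still between calls to the robot, and variables do not carry over. Pictures are saved under pics/ and viewed, at most 14 in all, crops included, and the job is handed in when it is done.

```bash
mkdir -p pics; python3 - <<'E'
from plant import *
import cv2
for n in("side","top"):
    im=read_camera(n); cv2.imwrite(f"pics/{n}0.png",im[:,:,::-1])
    c=camera_info(n); print(n,c)
s=observe();print(s)
E
```

```text
side {'mtx': array([[382.4464095 ,   0.        , 279.78064035],
       [  0.        , 382.4464095 , 215.4403972 ],
       [  0.        ,   0.        ,   1.        ]]), 'world_to_cam': array([[-0.99844311,  0.05197598,  0.0202448 ,  0.47155626],
       [ 0.01805593,  0.64456152, -0.76433921,  0.04924175],
       [-0.0527763 , -0.76278368, -0.64449648,  0.94778468],
       [ 0.        ,  0.        ,  0.        ,  1.        ]])}
top {'mtx': array([[472.5927368 ,   0.        , 279.90143647],
       [  0.        , 472.5927368 , 206.60671067],
       [  0.        ,   0.        ,   1.        ]]), 'world_to_cam': array([[-0.02680016, -0.99950203,  0.01665684,  0.0157196 ],
       [-0.99763424,  0.02568741, -0.06376589,  0.48470444],
       [ 0.06330627, -0.01832637, -0.99782587,  1.02509664],
       [ 0.        ,  0.        ,  0.        ,  1.        ]])}
{'t': 0.1, 'joint_positions': array([-1.28816885e+00,  3.26892886e-01, -1.93473533e-01,  1.05201259e+00,
        6.23172767e-07,  1.43658741e+00]), 'joint_vel': array([-0.00090776, -0.00268867,  0.00306199,  0.00102191, -0.00059345,
        0.00162614]), 'joint_efforts': array([ 3.19759592e-04, -4.44240332e+01,  2.63037908e+01,  7.90339080e-03,
       -1.78674304e-04,  6.02034135e-06]), 'tool_pos': array([ 0.22254733, -0.50243077,  0.25257146]), 'eef_rot': array([-3.14002429e+00, -2.12390530e-04,  4.16836219e-01]), 'force': array([-0.48361306, -0.17922107,  0.56875348]), 'ft_torque': array([-0.03612283,  0.0090575 , -0.00301313]), 'gripper_force': 0.0, 'grip_width': 0.08542089894319424}
```

View pics/top0.png

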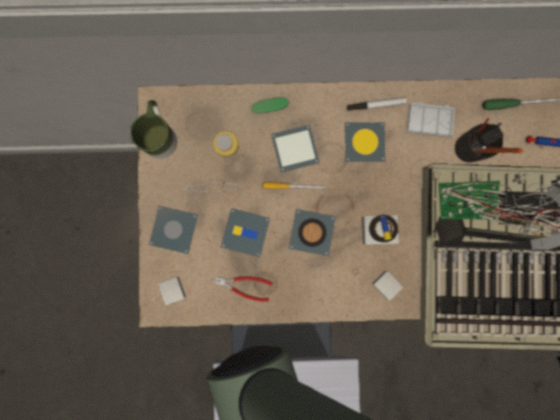

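View pics/side0.png

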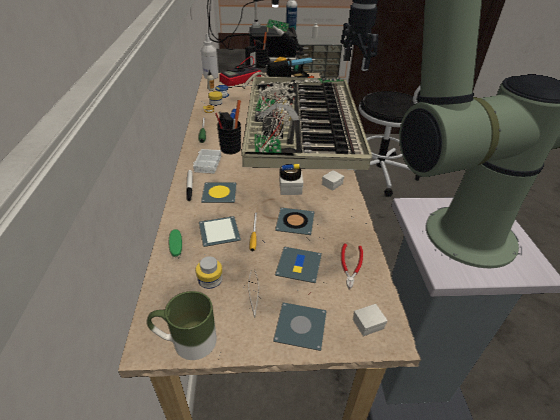

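The top view shows the tiles: box (295,148), jar (365,142), tin (174,229), battery (245,232), tape (312,232). The heaps stand at (381,229) and (226,143). The side view agrees, and the small white boxes are look-alikes.

```bash
cat > h.py <<'E'
import numpy as np,cv2
from plant import *
def ray(n,uv,z):
    c=camera_info(n);T=c["world_to_cam"];R=T[:3,:3];o=-R.T@T[:3,3]
    d=R.T@np.linalg.inv(c["mtx"])@np.array([uv[0],uv[1],1.]);return o+d*(z-o[2])/d[2]
def poly(n,pts,z): return np.array([ray(n,p,z)[:2] for p in np.asarray(pts).reshape(-1,2)])
def rect(n,cnt,z):
    w=poly(n,cnt,z)*1000;(c,s,a)=cv2.minAreaRect(w.astype(np.float32).reshape(-1,1,2)); return np.round(c,1),np.round(s,1),round(a,1)
def comps(m,lo=15):
    cs,_=cv2.findContours(m.astype(np.uint8),cv2.RETR_EXTERNAL,cv2.CHAIN_APPROX_NONE)
    return [c for c in cs if cv2.contourArea(c)>lo]
E
python3 - <<'E'
from h import *
im=cv2.imread("pics/top0.png");hsv=cv2.cvtColor(im,cv2.COLOR_BGR2HSV).astype(int);H,S,V=[hsv[...,i] for i in range(3)]
print("tilepx",hsv[135,350],hsv[245,160],"wood",hsv[200,240],"white",hsv[148,295],hsv[216,368],"yellow",hsv[142,365],hsv[133,226],"blue",hsv[234,250])
R=np.zeros(H.shape,bool);R[85:325,140:420]=1
def show(nm,m,z,lo=15):
    for c in comps(m&R,lo): 
        print(nm,cv2.boundingRect(c),*rect("top",c,z))
tile=(H>80)&(H<115)&(S>40)&(V<110)
show("tile",tile,.004,600)
Y=(H>18)&(H<33)&(S>150)
show("yel z4",Y,.004); show("yel z38",Y,.038); show("yel z75",Y,.075)
B=(H>100)&(H<125)&(S>140)
show("blue z4",B,.004);show("blue z75",B,.073)
W=(S<60)&(V>140)
show("white z4",W,.004,80);show("white z42",W,.042,80)
K=V<50
show("black z61",K,.061,80)
a=cv2.resize(im[205:255,355:410],None,fx=7,fy=7,interpolation=cv2.INTER_CUBIC);b=cv2.resize(im[115:170,200:255],None,fx=7,fy=7,interpolation=cv2.INTER_CUBIC)
s=cv2.imread("pics/side0.png");e=cv2.resize(s[150:205,262:322],(385,350));f=cv2.resize(s[245:300,182:237],(385,350))
b=b[:350]
cv2.imwrite("pics/crop0.png",cv2.resize(np.vstack([np.hstack([a,b]),np.hstack([e,f])]),(660,600)))
E
```

```text
tilepx [86 20 91] [93 30 94] wood [ 16  84 155] white [ 29  25 203] [ 16  41 167] yellow [ 25 210 205] [ 21 128 172] blue [111 171 157]
yel z4 (384, 232, 8, 8) [ 415.1 -234.9] [15.8 15.5] 88.5
yel z4 (233, 226, 8, 9) [436.4  99.7] [15.  17.2] 74.8
yel z4 (263, 182, 26, 7) [534.2  11.3] [55.8 13.5] 88.6
yel z4 (216, 136, 21, 19) [621.4 114.6] [28.3 48. ] 36.5
yel z4 (353, 129, 25, 25) [ 628.8 -192.9] [54.2 54.8] 87.9
yel z38 (384, 232, 8, 8) [ 415.2 -226.5] [15.3 15. ] 88.5
yel z38 (233, 226, 8, 9) [435.8  97.2] [14.6 16.6] 74.8
yel z38 (263, 182, 26, 7) [530.5  11.6] [54. 13.] 88.6
yel z38 (216, 136, 21, 19) [614.8 111.6] [27.3 46.4] 36.5
yel z38 (353, 129, 25, 25) [ 622.  -185.9] [52.5 53.1] 87.9
yel z75 (384, 232, 8, 8) [ 415.4 -217.5] [14.7 14.5] 88.5
yel z75 (233, 226, 8, 9) [435.2  94.4] [14. 16.] 74.8
yel z75 (263, 182, 26, 7) [526.4  12. ] [52.  12.5] 88.6
yel z75 (216, 136, 21, 19) [607.7 108.3] [26.4 44.7] 36.5
yel z75 (353, 129, 25, 25) [ 614.6 -178.3] [50.6 51.1] 87.9
blue z4 (243, 229, 14, 10) [428.3  71.6] [30.6 15.5] 74.5
blue z75 (243, 229, 14, 10) [427.6  68.3] [28.6 
[... 334 characters left out ...]
37) [616.8 -34.1] [67.6 77.8] 12.7
white z4 (408, 101, 12, 33) [ 681.3 -305.1] [25.  73.9] 87.4
white z4 (368, 97, 40, 12) [ 715.3 -247. ] [18.5 89.9] 4.2
white z42 (213, 277, 20, 12) [326.5 130.5] [40.4 19.7] 78.2
white z42 (158, 277, 26, 29) [310.8 239.4] [50.8 43. ] 17.8
white z42 (374, 272, 29, 29) [ 308.4 -222.8] [48.2 43.9] 43.3
white z42 (365, 215, 34, 30) [ 428.5 -213. ] [71.3 62.2] 88.4
white z42 (216, 135, 16, 15) [626.2 121.5] [32.4 30.6] 88.7
white z42 (275, 130, 40, 37) [609.7 -32. ] [65.1 75. ] 12.7
white z42 (408, 101, 12, 33) [ 671.8 -293.2] [24.1 71.2] 87.4
white z42 (368, 97, 40, 12) [ 704.5 -237.3] [17.8 86.6] 4.2
black z61 (140, 121, 10, 28) [642.3 286.1] [19.  57.9] 89.5
```

View pics/crop0.png

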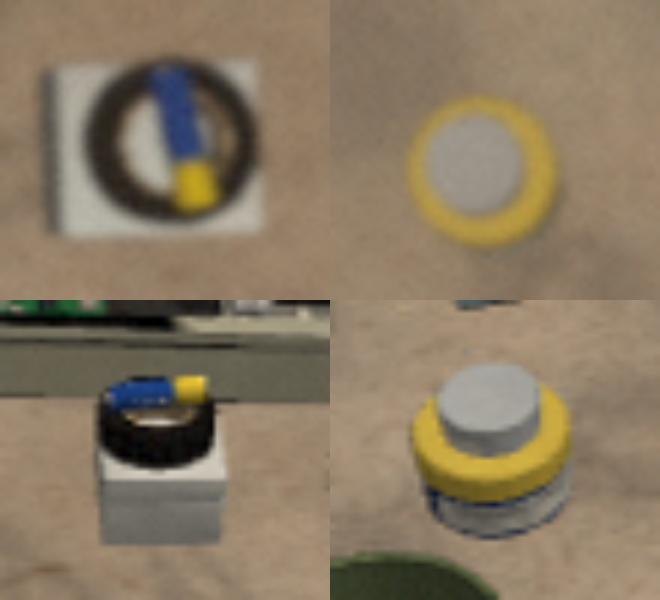

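The crop shows the battery pointing about 13° off world x, the tape and box with the box's 72 mm along world y, and the tin slightly off-centre on the jar lid. I'll refine the masks.

```bash
python3 - <<'E'
from h import *
im=cv2.imread("pics/top0.png");hsv=cv2.cvtColor(im,cv2.COLOR_BGR2HSV).astype(int);H,S,V=[hsv[...,i] for i in range(3)]
R=np.zeros(H.shape,bool);R[85:325,140:420]=1
tile=R&(H>70)&(H<115)&(S>12)&(S<60)&(V<125)
tile=cv2.morphologyEx(tile.astype(np.uint8),cv2.MORPH_CLOSE,np.ones((3,3)))
for c in comps(tile,500):print("tile",cv2.boundingRect(c),*rect("top",c,.004))
def sub(x0,y0,x1,y1,m):
    q=np.zeros(H.shape,bool);q[y0:y1,x0:x1]=1;return max(comps(m&q,5),key=cv2.contourArea)
bat=(((H>95)&(H<130)&(S>90))|((H>18)&(H<35)&(S>120)))
c=sub(362,205,402,250,bat);print("battery",*rect("top",c,.071))
Y=(H>18)&(H<35)&(S>100)
c=sub(205,120,250,165,(S>100)|False);
def ell(n,c,z):
    w=poly(n,c,z)*1000;e=cv2.fitEllipse(w.astype(np.float32).reshape(-1,1,2));return np.round(e[0],1),np.round(e[1],1)
print("lid",*ell("top",c,.036))
d=sub(212,130,242,160,(S<70));print("tin",cv2.boundingRect(d),*ell("top",cv2.convexHull(d),.056))
k=sub(362,205,402,250,(V<90));print("tape",cv2.boundingRect(k),*ell("top",cv2.convexHull(k),.061))
for nm,(x0,y0,x1,y1) in dict(jartile=(350,125,381,160),).items():
    print(nm,*ell("top",sub(x0,y0,x1,y1,Y),.004))
k=sub(295,215,330,250,V<60);print("tapeinlay",*ell("top",cv2.convexHull(k),.004))
k=sub(228,222,262,245,bat);print("batinlay",*rect("top",k,.004))
k=sub(160,216,186,243,(V>105)&(S<60));print("tininlay",*ell("top",cv2.convexHull(k),.004))
from scipy.spatial.transform import Rotation
E
```

```text
tile (151, 212, 45, 40) [441.3 240. ] [83.2 84.8] 74.6
tile (291, 211, 42, 43) [427.2 -66.5] [83.8 84. ] 77.4
tile (223, 211, 45, 44) [431.   81.9] [84.2 84.7] 74.5
tile (346, 123, 38, 38) [ 627.5 -192. ] [84.  82.3] 0.1
battery [ 414.3 -218.4] [18.9 16.6] 88.5
lid [624.9 118.9] [54.  54.9]
tin (216, 134, 16, 17) [623.3 119.7] [32.2 34.7]
tape (369, 215, 29, 27) [ 431.2 -212.5] [56.  59.6]
jartile [ 628.1 -192.5] [58.  58.8]
tapeinlay [427.2 -66.8] [59.8 60.2]
batinlay [427.9  71.4] [34.4 19.3] 74.5
tininlay [441.5 240.9] [41.1 41.9]
```

```bash
python3 -m inch '[{"tx":0.02,"ty":0.05,"rz":-0.02},{"tx":0.05}]' 40
```

```text
invalid input at $[0]: expected keys tx, ty, tz, rx, ry, rz
```

```bash
python3 -m inch '[{"tx":0.035,"ty":0.048,"tz":0,"rx":0,"ry":0,"rz":-0.034},{"tx":0.035,"ty":0.048,"tz":0,"rx":0,"ry":0,"rz":-0.034},{"tx":0.035,"ty":0.048,"tz":0,"rx":0,"ry":0,"rz":-0.034},{"tx":0.035,"ty":0.048,"tz":0,"rx":0,"ry":0,"rz":-0.034},{"tx":0.035,"ty":0.048,"tz":0,"rx":0,"ry":0,"rz":-0.034},{"tx":0.035,"ty":0.048,"tz":0,"rx":0,"ry":0,"rz":-0.034},{"tx":0.035,"ty":0.048,"tz":0,"rx":0,"ry":0,"rz":-0.034},{"tx":0.035,"ty":0.048,"tz":0,"rx":0,"ry":0,"rz":-0.034}]' 40; python3 - <<'E'
from h import *
im=cv2.imread("pics/top0.png");hsv=cv2.cvtColor(im,cv2.COLOR_BGR2HSV).astype(int);H,S,V=[hsv[...,i] for i in range(3)]
q=np.zeros(H.shape,bool);q[212:245,375:395]=1
b=q&(H>95)&(H<130)&(S>60);y=q&(H>18)&(H<35)&(S>110)
m=(b|y);p=np.argwhere(m)[:,::-1]
w=poly("top",p,.071)*1000;print(b.sum(),y.sum(),cv2.minAreaRect(w.astype(np.float32)),w.mean(0))
print(poly("top",np.argwhere(b)[:,::-1],.071).mean(0),poly("top",np.argwhere(y)[:,::-1],.071).mean(0))
print(observe()["joint_positions"],observe()["tool_pos"])
E
```

```text
t: 0.9
tool_pos: [0.4333, -0.2132, 0.2531]
eef_rot: [-3.141, 0.0, 0.202]
force: [1.1, -0.3, -0.4]
grip_width: 0.0339
gripper_force: 0.0
83 69 ((431.2330017089844, -216.13075256347656), (50.294742584228516, 19.58034324645996), 6.262297630310059) [ 429.43007089 -215.09471792]
[ 0.44186137 -0.21258544] [ 0.41447648 -0.21811313]
[-6.10238214e-01  2.02712447e-01 -3.60579467e-01  1.00784941e+00
 -5.03141997e-05  2.32942806e+00] [ 0.43327366 -0.21318448  0.25307908]
```

```bash
python3 -m inch '[{"tx":-0.002,"ty":-0.002,"tz":-0.055,"rx":0,"ry":0,"rz":0},{"tx":0,"ty":0,"tz":-0.055,"rx":0,"ry":0,"rz":0},{"tx":0,"ty":0,"tz":-0.055,"rx":0,"ry":0,"rz":0},{"tx":0,"ty":0,"tz":-0.04,"rx":0,"ry":0,"rz":0},{"tx":0,"ty":0,"tz":-0.016,"rx":0,"ry":0,"rz":0},{"tx":0,"ty":0,"tz":0,"rx":0,"ry":0,"rz":0}]'
python3 -m inch '[{"tx":0,"ty":0,"tz":0,"rx":0,"ry":0,"rz":0},{"tx":0,"ty":0,"tz":0,"rx":0,"ry":0,"rz":0},{"tx":0,"ty":0,"tz":0,"rx":0,"ry":0,"rz":0},{"tx":0,"ty":0,"tz":0,"rx":0,"ry":0,"rz":0},{"tx":0,"ty":0,"tz":0,"rx":0,"ry":0,"rz":0},{"tx":0,"ty":0,"tz":0,"rx":0,"ry":0,"rz":0}]' 0
```

```text
t: 1.5
tool_pos: [0.43, -0.2156, 0.0861]
eef_rot: [-3.139, 0.003, 0.203]
force: [0.1, -0.1, -0.2]
grip_width: 0.034
gripper_force: 0.0
t: 2.1
tool_pos: [0.4323, -0.2173, 0.0891]
eef_rot: [3.139, -0.002, 0.203]
force: [-0.6, -0.1, 6.6]
grip_width: 0.0097
gripper_force: 59.4
```

```bash
python3 -m inch '[{"tx":0,"ty":0,"tz":0.01,"rx":0,"ry":0,"rz":0},{"tx":0,"ty":0,"tz":0.04,"rx":0,"ry":0,"rz":0},{"tx":0,"ty":0,"tz":0.05,"rx":0,"ry":0,"rz":0},{"tx":0,"ty":0,"tz":0.05,"rx":0,"ry":0,"rz":0},{"tx":0,"ty":0,"tz":0,"rx":0,"ry":0,"rz":0}]'
python3 - <<'E'
from h import *
s=read_camera("side")[:,:,::-1];t=read_camera("top")[:,:,::-1]
cv2.imwrite("pics/a1.png",np.hstack([cv2.resize(s[80:230,220:360],(400,430)),cv2.resize(t[170:290,330:440],(394,430))]))
E
```

```text
t: 2.6
tool_pos: [0.4339, -0.2183, 0.2055]
eef_rot: [3.135, -0.006, 0.203]
force: [0.2, -0.6, -0.1]
grip_width: 0.01
gripper_force: 58.7
```

View pics/a1.png

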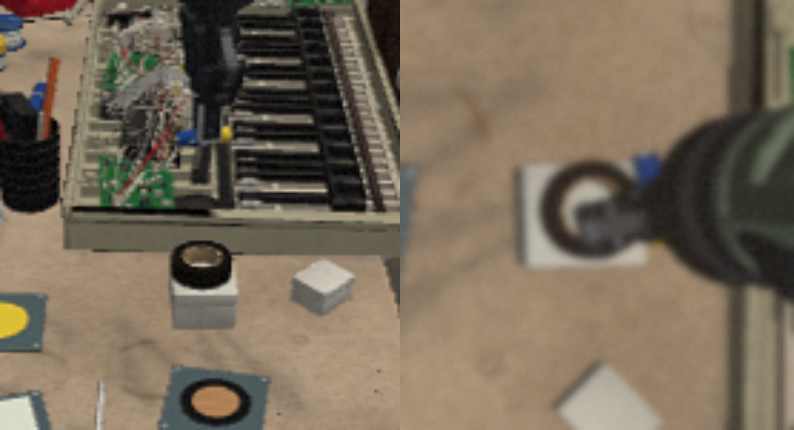

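The battery is held in the gripper (side crop near 205,133), and the tape still sits on the box.

```bash
python3 -m inch '[{"tx":0,"ty":0.05,"tz":0,"rx":0,"ry":0,"rz":0.175},{"tx":0,"ty":0.05,"tz":0,"rx":0,"ry":0,"rz":0.175},{"tx":0,"ty":0.05,"tz":0,"rx":0,"ry":0,"rz":0.175},{"tx":0,"ty":0.05,"tz":0,"rx":0,"ry":0,"rz":0.175},{"tx":0,"ty":0.05,"tz":0,"rx":0,"ry":0,"rz":0.175},{"tx":0,"ty":0.05,"tz":0,"rx":0,"ry":0,"rz":0.175},{"tx":0,"ty":0.05,"tz":0,"rx":0,"ry":0,"rz":0.175},{"tx":0,"ty":0.05,"tz":0,"rx":0,"ry":0,"rz":0.175}]'
python3 -m inch '[{"tx":0,"ty":0,"tz":0,"rx":0,"ry":0,"rz":0},{"tx":0,"ty":0,"tz":0,"rx":0,"ry":0,"rz":0},{"tx":0,"ty":0,"tz":0,"rx":0,"ry":0,"rz":0}]'
python3 - <<'E'
from h import *
for i in range(3):
    s=read_camera("side");print(observe()["tool_pos"],observe()["eef_rot"])
hsv=cv2.cvtColor(s,cv2.COLOR_RGB2HSV).astype(int);H,S,V=[hsv[...,i] for i in range(3)]
cv2.imwrite("pics/a2.png",cv2.resize(s[170:300,230:370,::-1],(700,600)))
E
```

```text
t: 3.5
tool_pos: [0.4298, 0.085, 0.1988]
eef_rot: [-3.139, 0.001, 1.308]
force: [1.4, 0.0, 0.5]
grip_width: 0.0098
gripper_force: 58.7
t: 3.8
tool_pos: [0.4307, 0.0829, 0.1993]
eef_rot: [-3.14, 0.001, 1.301]
force: [0.5, -0.1, -1.0]
grip_width: 0.0096
gripper_force: 58.7
[0.43080257 0.08262503 0.19947728] [-3.14046666e+00  6.67530951e-04  1.30052476e+00]
[0.43099425 0.08253143 0.19965087] [-3.14082210e+00  4.63409110e-04  1.30029812e+00]
[0.43113113 0.08252521 0.19979026] [-3.14115298e+00  2.89324701e-04  1.30027483e+00]
```

View pics/a2.png

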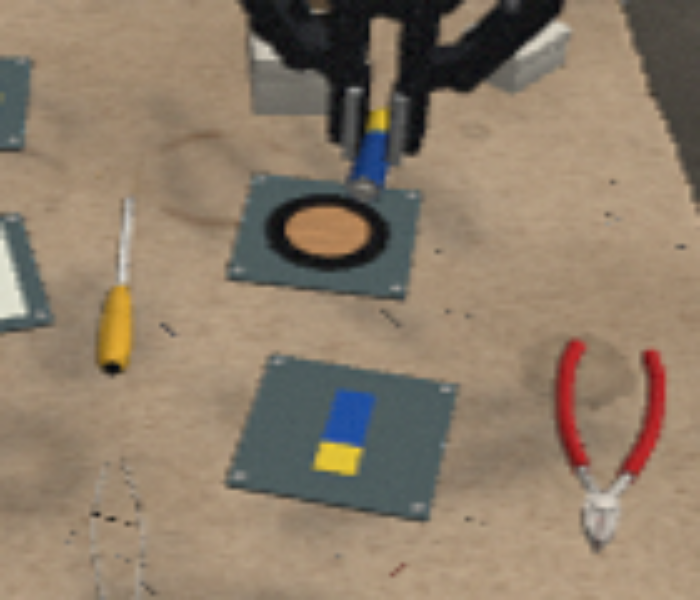

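The battery hangs along the bar, blue end first, over its tile.

```bash
python3 - <<'E'
from h import *
a=ray("side",(303,210),.180);b=ray("side",(305.6,194.3),.186);print(a,b,(a+b)/2,observe()["tool_pos"])
E
python3 -m inch '[{"tx":0,"ty":0,"tz":-0.055,"rx":0,"ry":0,"rz":0},{"tx":0,"ty":0,"tz":-0.055,"rx":0,"ry":0,"rz":0},{"tx":0,"ty":0,"tz":-0.055,"rx":0,"ry":0,"rz":0},{"tx":0,"ty":0,"tz":-0.035,"rx":0,"ry":0,"rz":0},{"tx":0,"ty":0,"tz":0,"rx":0,"ry":0,"rz":0},{"tx":0,"ty":0,"tz":0,"rx":0,"ry":0,"rz":0}]'
```

```text
[0.43747569 0.10878228 0.18      ] [0.42860951 0.06751805 0.186     ] [0.4330426  0.08815017 0.183     ] [0.43113113 0.08252521 0.19979026]
t: 4.55
tool_pos: [0.4312, 0.083, 0.0503]
eef_rot: [-3.141, 0.0, 1.301]
force: [-0.4, -0.1, -1.0]
grip_width: 0.0099
gripper_force: 58.8
```

```bash
python3 -m inch '[{"tx":0,"ty":-0.004,"tz":-0.015,"rx":0,"ry":0,"rz":0},{"tx":0,"ty":0,"tz":-0.007,"rx":0,"ry":0,"rz":0},{"tx":0,"ty":0,"tz":0,"rx":0,"ry":0,"rz":0},{"tx":0,"ty":0,"tz":0,"rx":0,"ry":0,"rz":0}]'
python3 -m inch '[{"tx":0,"ty":0,"tz":0,"rx":0,"ry":0,"rz":0},{"tx":0,"ty":0,"tz":0,"rx":0,"ry":0,"rz":0},{"tx":0,"ty":0,"tz":0,"rx":0,"ry":0,"rz":0},{"tx":0,"ty":0,"tz":0.05,"rx":0,"ry":0,"rz":0},{"tx":0,"ty":0,"tz":0.06,"rx":0,"ry":0,"rz":0},{"tx":0,"ty":0,"tz":0.06,"rx":0,"ry":0,"rz":0}]' 40
```

```text
t: 4.95
tool_pos: [0.4319, 0.0806, 0.0345]
eef_rot: [3.14, -0.0, 1.303]
force: [-0.1, 0.4, -0.3]
grip_width: 0.0097
gripper_force: 58.8
t: 5.55
tool_pos: [0.4304, 0.0806, 0.1622]
eef_rot: [-3.14, 0.0, 1.303]
force: [0.9, -0.7, 1.3]
grip_width: 0.0341
gripper_force: 0.0
```

```bash
python3 -m inch '[{"tx":0,"ty":-0.04,"tz":0.02,"rx":0,"ry":0,"rz":0.038},{"tx":0,"ty":-0.05,"tz":0,"rx":0,"ry":0,"rz":0.038},{"tx":0,"ty":-0.055,"tz":0,"rx":0,"ry":0,"rz":0.038},{"tx":0,"ty":-0.055,"tz":0,"rx":0,"ry":0,"rz":0.038},{"tx":0,"ty":-0.055,"tz":0,"rx":0,"ry":0,"rz":0.038},{"tx":0,"ty":-0.055,"tz":0,"rx":0,"ry":0,"rz":0.038},{"tx":0,"ty":-0.05,"tz":0,"rx":0,"ry":0,"rz":0.038},{"tx":0,"ty":-0.031,"tz":0,"rx":0,"ry":0,"rz":0.038}]' 100
python3 -m inch '[{"tx":0,"ty":0,"tz":0,"rx":0,"ry":0,"rz":0},{"tx":0,"ty":0,"tz":0,"rx":0,"ry":0,"rz":0},{"tx":0,"ty":0,"tz":0,"rx":0,"ry":0,"rz":0}]'
python3 - <<'E'
from h import *
im=read_camera("top")
hsv=cv2.cvtColor(im,cv2.COLOR_RGB2HSV).astype(int);H,S,V=[hsv[...,i] for i in range(3)]
q=np.zeros(H.shape,bool);q[210:255,225:266]=1
b=q&(H>100)&(H<125)&(S>100);y=q&(H>18)&(H<33)&(S>120)
for z in(.011,):
  w=poly("top",np.argwhere(b|y)[:,::-1],z)*1000;print(b.sum(),y.sum(),cv2.minAreaRect(w.astype(np.float32)))
B=poly("top",np.argwhere(b)[:,::-1],.011).mean(0);Yw=poly("top",np.argwhere(y)[:,::-1],.011).mean(0);print(B,Yw)
s=read_camera("side")
cv2.imwrite("pics/a3.png",np.hstack([cv2.resize(im[195:270,210:280,::-1],(400,430),interpolation=cv2.INTER_CUBIC),cv2.resize(s[130:300,230:370,::-1],(390,430))]))
print(observe()["tool_pos"],observe()["eef_rot"])
E
```

```text
t: 6.35
tool_pos: [0.4311, -0.2153, 0.1762]
eef_rot: [3.141, 0.001, 1.54]
force: [0.4, 0.2, 0.1]
grip_width: 0.0855
gripper_force: 0.0
t: 6.65
tool_pos: [0.4308, -0.2116, 0.1758]
eef_rot: [-3.141, -0.001, 1.542]
force: [-1.0, -0.2, -0.1]
grip_width: 0.0851
gripper_force: 0.0
82 46 ((430.95550537109375, 80.17790985107422), (51.268550872802734, 17.03658676147461), 74.45712280273438)
[0.43203888 0.08631417] [0.42964282 0.07529737]
[ 0.43108103 -0.21148699  0.17600227] [-3.14126347e+00 -4.29660504e-04  1.54297397e+00]
```

View pics/a3.png

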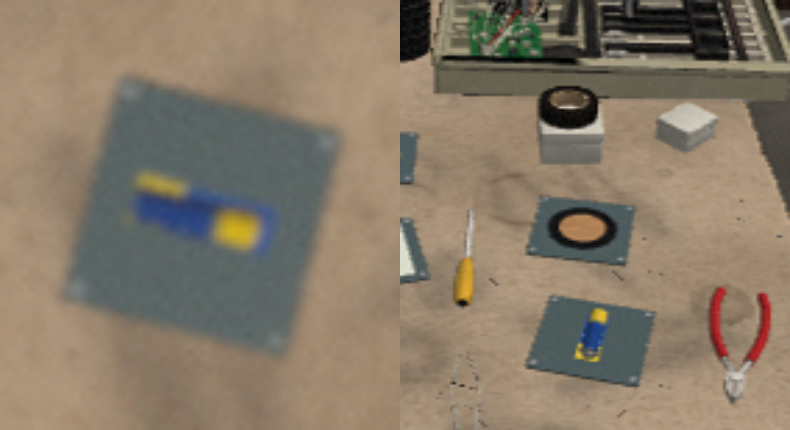

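The battery lies on its bar, within about 4 mm of centre. The tape is next.

```bash
python3 -m inch '[{"tx":0,"ty":-0.001,"tz":-0.055,"rx":0,"ry":0,"rz":0},{"tx":0,"ty":0,"tz":-0.055,"rx":0,"ry":0,"rz":0},{"tx":0,"ty":0,"tz":-0.042,"rx":0,"ry":0,"rz":0},{"tx":0,"ty":0,"tz":0,"rx":0,"ry":0,"rz":0},{"tx":0,"ty":0,"tz":0,"rx":0,"ry":0,"rz":0}]'
python3 -m inch '[{"tx":0,"ty":0,"tz":0,"rx":0,"ry":0,"rz":0},{"tx":0,"ty":0,"tz":0,"rx":0,"ry":0,"rz":0},{"tx":0,"ty":0,"tz":0,"rx":0,"ry":0,"rz":0},{"tx":0,"ty":0,"tz":0,"rx":0,"ry":0,"rz":0},{"tx":0,"ty":0,"tz":0,"rx":0,"ry":0,"rz":0},{"tx":0,"ty":0,"tz":0,"rx":0,"ry":0,"rz":0}]' 0
```

```text
t: 7.25
tool_pos: [0.4311, -0.2127, 0.0623]
eef_rot: [-3.141, -0.001, 1.543]
force: [1.5, 0.6, 0.4]
grip_width: 0.0853
gripper_force: 0.0
t: 7.85
tool_pos: [0.4325, -0.2141, 0.0644]
eef_rot: [3.138, 0.002, 1.542]
force: [-0.9, 2.1, 9.8]
grip_width: 0.057
gripper_force: 62.4
```

```bash
python3 -m inch '[{"tx":0,"ty":0,"tz":0.01,"rx":0,"ry":0,"rz":0},{"tx":0,"ty":0,"tz":0.04,"rx":0,"ry":0,"rz":0},{"tx":0,"ty":0.02,"tz":0.04,"rx":0,"ry":0,"rz":0},{"tx":-0.006,"ty":0.05,"tz":0,"rx":0,"ry":0,"rz":0},{"tx":0,"ty":0.05,"tz":0,"rx":0,"ry":0,"rz":0},{"tx":0,"ty":0.05,"tz":0,"rx":0,"ry":0,"rz":0},{"tx":0,"ty":0.026,"tz":0,"rx":0,"ry":0,"rz":0},{"tx":0,"ty":0,"tz":0,"rx":0,"ry":0,"rz":0}]'
python3 -m inch '[{"tx":0,"ty":0,"tz":0,"rx":0,"ry":0,"rz":0},{"tx":0,"ty":0,"tz":0,"rx":0,"ry":0,"rz":0},{"tx":0,"ty":0,"tz":0,"rx":0,"ry":0,"rz":0}]'
```

```text
t: 8.65
tool_pos: [0.4265, -0.0645, 0.1305]
eef_rot: [3.141, -0.0, 1.545]
force: [0.1, -0.6, -0.8]
grip_width: 0.057
gripper_force: 64.1
t: 8.95
tool_pos: [0.427, -0.0675, 0.1297]
eef_rot: [3.141, 0.0, 1.54]
force: [0.0, -0.3, -0.1]
grip_width: 0.0568
gripper_force: 64.1
```

```bash
python3 - <<'E'
from h import *
t=read_camera("top");s=read_camera("side")
cv2.imwrite("pics/a4.png",np.hstack([cv2.resize(t[195:270,280:420,::-1],(400,214),interpolation=cv2.INTER_CUBIC),cv2.resize(s[130:205,230:370,::-1],(400,214))]))
print(observe()["tool_pos"],observe()["eef_rot"])
E
```

```text
[ 0.42677558 -0.06726444  0.12954745] [3.14153880e+00 1.68296391e-04 1.53997479e+00]
```

View pics/a4.png

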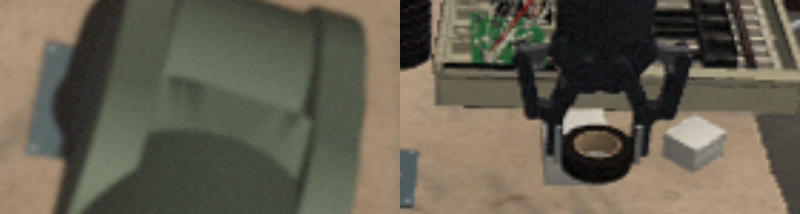

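The tape is held level. Lowering it.

```bash
python3 -m inch '[{"tx":0,"ty":0.001,"tz":-0.05,"rx":0,"ry":0,"rz":0},{"tx":0,"ty":0,"tz":-0.05,"rx":0,"ry":0,"rz":0},{"tx":0,"ty":0,"tz":-0.03,"rx":0,"ry":0,"rz":0},{"tx":0,"ty":0,"tz":-0.006,"rx":0,"ry":0,"rz":0},{"tx":0,"ty":0,"tz":0,"rx":0,"ry":0,"rz":0},{"tx":0,"ty":0,"tz":0,"rx":0,"ry":0,"rz":0}]'
python3 -m inch '[{"tx":0,"ty":0,"tz":0,"rx":0,"ry":0,"rz":0},{"tx":0,"ty":0,"tz":0,"rx":0,"ry":0,"rz":0},{"tx":0,"ty":0,"tz":0,"rx":0,"ry":0,"rz":0},{"tx":0,"ty":0,"tz":0.04,"rx":0,"ry":0,"rz":0},{"tx":0,"ty":0,"tz":0.055,"rx":0,"ry":0,"rz":0},{"tx":0,"ty":0,"tz":0.055,"rx":0,"ry":0,"rz":0}]' 100
```

```text
t: 9.65
tool_pos: [0.4271, -0.0662, 0.0279]
eef_rot: [3.141, 0.0, 1.541]
force: [-0.4, 0.7, -1.2]
grip_width: 0.0567
gripper_force: 64.1
t: 10.25
tool_pos: [0.426, -0.0654, 0.1411]
eef_rot: [-3.14, -0.0, 1.542]
force: [2.2, -0.7, 0.5]
grip_width: 0.0853
gripper_force: 0.0
```

```bash
python3 -m inch '[{"tx":0.002,"ty":-0.05,"tz":0,"rx":0,"ry":0,"rz":0},{"tx":0.001,"ty":-0.055,"tz":0,"rx":0,"ry":0,"rz":0},{"tx":0,"ty":-0.05,"tz":0,"rx":0,"ry":0,"rz":0},{"tx":0,"ty":-0.041,"tz":0,"rx":0,"ry":0,"rz":0},{"tx":0,"ty":0,"tz":0,"rx":0,"ry":0,"rz":0},{"tx":0,"ty":0,"tz":0,"rx":0,"ry":0,"rz":0},{"tx":0,"ty":0,"tz":0,"rx":0,"ry":0,"rz":0}]'
python3 - <<'E'
from h import *
s=read_camera("side");t=read_camera("top")
cv2.imwrite("pics/a5.png",np.hstack([cv2.resize(s[120:260,230:370,::-1],(400,400)),cv2.resize(t[190:270,280:360,::-1],(400,400))]))
print(observe()["tool_pos"],observe()["eef_rot"])
hsv=cv2.cvtColor(t,cv2.COLOR_RGB2HSV).astype(int);V=hsv[...,2]
q=np.zeros(V.shape,bool);q[212:254,292:332]=1
c=max(comps(q&(V<60)),key=cv2.contourArea);w=poly("top",cv2.convexHull(c),.02)*1000;print(cv2.fitEllipse(w.astype(np.float32).reshape(-1,1,2)))
E
```

```text
t: 10.95
tool_pos: [0.4285, -0.2117, 0.1399]
eef_rot: [-3.141, -0.001, 1.542]
force: [-0.3, 0.4, -0.7]
grip_width: 0.0853
gripper_force: 0.0
[ 0.42873484 -0.21151617  0.13996594] [-3.14109800e+00 -5.29045284e-04  1.54294182e+00]
((426.7825622558594, -65.43940734863281), (58.05217742919922, 59.400245666503906), 102.6927490234375)
```

View pics/a5.png

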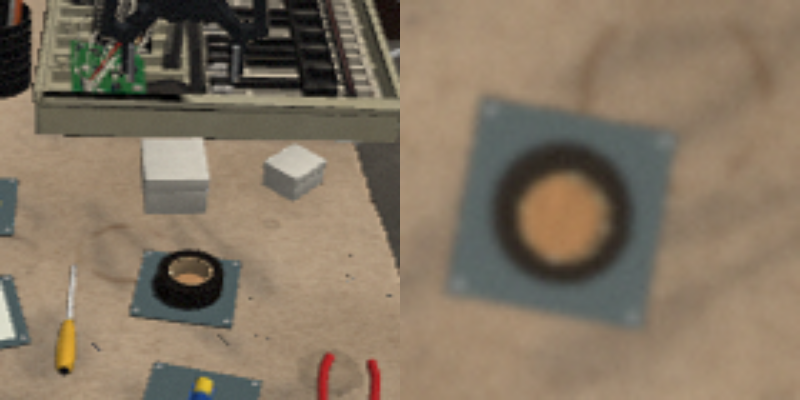

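The tape is centred on its tile, about 1 mm off. The box stands alone.

```bash
python3 - <<'E'
from h import *
print(ray("side",(280.9,194.3),0),ray("side",(302.4,194.4),0),ray("side",(280.2,183),.042),ray("side",(303,183),.042))
E
```

```text
[ 0.45979707 -0.18026792  0.        ] [ 0.40006054 -0.17830544  0.        ] [ 0.46289788 -0.17508297  0.042     ] [ 0.4013516  -0.17364167  0.042     ]
```

```bash
python3 -m inch '[{"tx":0.001,"ty":-0.001,"tz":-0.05,"rx":0,"ry":0,"rz":0},{"tx":0,"ty":0,"tz":-0.055,"rx":0,"ry":0,"rz":0},{"tx":0,"ty":0,"tz":-0.042,"rx":0,"ry":0,"rz":0},{"tx":0,"ty":0,"tz":0,"rx":0,"ry":0,"rz":0},{"tx":0,"ty":0,"tz":0,"rx":0,"ry":0,"rz":0}]'
python3 -m inch '[{"tx":0,"ty":0,"tz":0,"rx":0,"ry":0,"rz":0},{"tx":0,"ty":0,"tz":0,"rx":0,"ry":0,"rz":0},{"tx":0,"ty":0,"tz":0,"rx":0,"ry":0,"rz":0},{"tx":0,"ty":0,"tz":0,"rx":0,"ry":0,"rz":0},{"tx":0,"ty":0,"tz":0,"rx":0,"ry":0,"rz":0}]' 0
```

```text
t: 11.55
tool_pos: [0.4295, -0.2126, 0.03]
eef_rot: [-3.14, -0.001, 1.543]
force: [0.1, 0.0, 0.8]
grip_width: 0.0853
gripper_force: 0.0
t: 12.05
tool_pos: [0.4312, -0.2142, 0.032]
eef_rot: [3.138, 0.002, 1.542]
force: [0.1, 0.8, 6.1]
grip_width: 0.0606
gripper_force: 64.7
```

```bash
python3 -m inch '[{"tx":0,"ty":0,"tz":0.04,"rx":0,"ry":0,"rz":0},{"tx":0,"ty":0,"tz":0.055,"rx":0,"ry":0,"rz":0},{"tx":0.0415,"ty":0.04,"tz":0,"rx":0,"ry":0,"rz":0.053},{"tx":0.0415,"ty":0.04,"tz":0,"rx":0,"ry":0,"rz":0.053},{"tx":0.0415,"ty":0.04,"tz":0,"rx":0,"ry":0,"rz":0.053},{"tx":0.0415,"ty":0.04,"tz":0,"rx":0,"ry":0,"rz":0.053},{"tx":0.0415,"ty":0.04,"tz":0,"rx":0,"ry":0,"rz":0.053},{"tx":0.0415,"ty":0.04,"tz":0,"rx":0,"ry":0,"rz":0.053}]'
python3 -m inch '[{"tx":0,"ty":0,"tz":0,"rx":0,"ry":0,"rz":0},{"tx":0,"ty":0,"tz":0,"rx":0,"ry":0,"rz":0},{"tx":0,"ty":0,"tz":0,"rx":0,"ry":0,"rz":0},{"tx":0,"ty":0,"tz":0,"rx":0,"ry":0,"rz":0}]'
```

```text
t: 12.85
tool_pos: [0.618, -0.032, 0.1027]
eef_rot: [3.14, 0.001, 1.793]
force: [1.9, -0.4, -1.0]
grip_width: 0.0607
gripper_force: 65.7
t: 13.25
tool_pos: [0.6156, -0.0343, 0.1014]
eef_rot: [-3.141, 0.0, 1.79]
force: [-0.1, -0.4, -1.1]
grip_width: 0.0609
gripper_force: 66.0
```

```bash
python3 -m inch '[{"tx":0.001,"ty":0,"tz":-0.045,"rx":0,"ry":0,"rz":0},{"tx":0,"ty":0,"tz":-0.03,"rx":0,"ry":0,"rz":0},{"tx":0,"ty":0,"tz":-0.01,"rx":0,"ry":0,"rz":0},{"tx":0,"ty":0,"tz":0,"rx":0,"ry":0,"rz":0},{"tx":0,"ty":0,"tz":0,"rx":0,"ry":0,"rz":0}]'
python3 -m inch '[{"tx":0,"ty":0,"tz":0,"rx":0,"ry":0,"rz":0},{"tx":0,"ty":0,"tz":0,"rx":0,"ry":0,"rz":0},{"tx":0,"ty":0,"tz":0,"rx":0,"ry":0,"rz":0},{"tx":0,"ty":0,"tz":0.04,"rx":0,"ry":0,"rz":0},{"tx":0,"ty":0,"tz":0.055,"rx":0,"ry":0,"rz":0},{"tx":0,"ty":0,"tz":0.055,"rx":0,"ry":0,"rz":0},{"tx":0,"ty":0,"tz":0,"rx":0,"ry":0,"rz":0}]' 100
```

```text
t: 13.75
tool_pos: [0.6173, -0.0341, 0.038]
eef_rot: [3.141, 0.0, 1.79]
force: [0.2, -0.5, -1.5]
grip_width: 0.0606
gripper_force: 65.3
t: 14.45
tool_pos: [0.6213, -0.034, 0.1564]
eef_rot: [3.131, 0.004, 1.791]
force: [1.6, -1.2, 1.1]
grip_width: 0.0853
gripper_force: 0.0
```

```bash
python3 -m inch '[{"tx":0.002,"ty":0.05,"tz":0,"rx":0,"ry":0,"rz":0},{"tx":0.003,"ty":0.055,"tz":0,"rx":0,"ry":0,"rz":0},{"tx":0.003,"ty":0.055,"tz":0,"rx":0,"ry":0,"rz":0},{"tx":0,"ty":0.044,"tz":0,"rx":0,"ry":0,"rz":0},{"tx":0,"ty":0,"tz":0,"rx":0,"ry":0,"rz":0},{"tx":0,"ty":0,"tz":0,"rx":0,"ry":0,"rz":0},{"tx":0,"ty":0,"tz":0,"rx":0,"ry":0,"rz":0}]' 68
python3 - <<'E'
from h import *
s=read_camera("side");t=read_camera("top")
cv2.imwrite("pics/a6.png",np.hstack([cv2.resize(s[180:300,170:290,::-1],(400,400)),cv2.resize(t[110:190,250:330,::-1],(400,400))]))
print(observe()["tool_pos"],observe()["eef_rot"])
hsv=cv2.cvtColor(t,cv2.COLOR_RGB2HSV).astype(int);H,S,V=[hsv[...,i] for i in range(3)]
q=np.zeros(V.shape,bool);q[120:175,265:325]=1
c=max(comps(q&(V>140)&(S<60)),key=cv2.contourArea);print(*rect("top",c,.046))
E
```

```text
t: 15.15
tool_pos: [0.623, 0.1187, 0.1495]
eef_rot: [-3.141, 0.0, 1.79]
force: [0.5, -0.6, 0.3]
grip_width: 0.0582
gripper_force: 0.0
[0.62322896 0.11829736 0.14966034] [-3.14136070e+00  1.81237505e-04  1.78947012e+00]
[611.4 -32.4] [68.6 76. ] 12.9
```

View pics/a6.png

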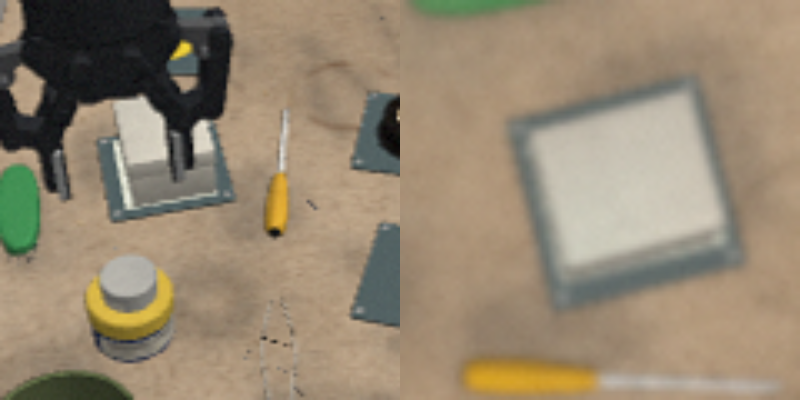

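The box sits aligned on its tile, with the white inlay showing evenly. The gripper is over the tin.

```bash
python3 - <<'E'
from h import *
print(poly("top",[(296,146)],.046))
E
python3 -m inch '[{"tx":0,"ty":0.001,"tz":-0.04,"rx":0,"ry":0,"rz":0},{"tx":0,"ty":0,"tz":-0.04,"rx":0,"ry":0,"rz":0},{"tx":0,"ty":0,"tz":-0.025,"rx":0,"ry":0,"rz":0},{"tx":0,"ty":0,"tz":-0.01,"rx":0,"ry":0,"rz":0},{"tx":0,"ty":0,"tz":0,"rx":0,"ry":0,"rz":0},{"tx":0,"ty":0,"tz":0,"rx":0,"ry":0,"rz":0}]'
python3 -m inch '[{"tx":0,"ty":0,"tz":0,"rx":0,"ry":0,"rz":0},{"tx":0,"ty":0,"tz":0,"rx":0,"ry":0,"rz":0},{"tx":0,"ty":0,"tz":0,"rx":0,"ry":0,"rz":0},{"tx":0,"ty":0,"tz":0,"rx":0,"ry":0,"rz":0},{"tx":0,"ty":0,"tz":0,"rx":0,"ry":0,"rz":0}]' 0
```

```text
[[ 0.61296403 -0.03465816]]
t: 15.85
tool_pos: [0.624, 0.1199, 0.0644]
eef_rot: [3.14, 0.0, 1.79]
force: [0.2, 0.7, 0.3]
grip_width: 0.0579
gripper_force: 0.0
t: 16.35
tool_pos: [0.6244, 0.1204, 0.0654]
eef_rot: [3.139, 0.001, 1.791]
force: [-0.5, -1.4, 5.2]
grip_width: 0.0328
gripper_force: 59.0
```

```bash
python3 -m inch '[{"tx":0,"ty":0,"tz":0.02,"rx":0,"ry":0,"rz":0},{"tx":0,"ty":0,"tz":0.04,"rx":0,"ry":0,"rz":0},{"tx":-0.0487,"ty":0.032,"tz":0,"rx":0,"ry":0,"rz":0},{"tx":-0.0487,"ty":0.032,"tz":0,"rx":0,"ry":0,"rz":0},{"tx":-0.0487,"ty":0.032,"tz":0,"rx":0,"ry":0,"rz":0},{"tx":-0.0487,"ty":0.032,"tz":0,"rx":0,"ry":0,"rz":0},{"tx":-0.0487,"ty":0.032,"tz":0,"rx":0,"ry":0,"rz":0},{"tx":0,"ty":0,"tz":0,"rx":0,"ry":0,"rz":0}]'
python3 -m inch '[{"tx":0,"ty":0,"tz":0,"rx":0,"ry":0,"rz":0},{"tx":0,"ty":0,"tz":0,"rx":0,"ry":0,"rz":0},{"tx":0,"ty":0,"tz":0,"rx":0,"ry":0,"rz":0},{"tx":0,"ty":0,"tz":0,"rx":0,"ry":0,"rz":0}]'
python3 - <<'E'
from h import *
s=read_camera("side");t=read_camera("top")
cv2.imwrite("pics/a7.png",np.hstack([cv2.resize(s[220:380,180:340,::-1],(400,400)),cv2.resize(t[110:250,130:270,::-1],(400,400))]))
print(observe()["tool_pos"],observe()["eef_rot"])
E
```

```text
t: 17.15
tool_pos: [0.4354, 0.2422, 0.1092]
eef_rot: [-3.138, -0.001, 1.797]
force: [0.3, -0.2, 0.2]
grip_width: 0.033
gripper_force: 59.7
t: 17.55
tool_pos: [0.4416, 0.2398, 0.1086]
eef_rot: [3.141, 0.0, 1.79]
force: [0.2, -0.0, -0.0]
grip_width: 0.0325
gripper_force: 59.7
[0.44113774 0.23981191 0.10841956] [-3.14149576e+00  8.80843355e-05  1.78996772e+00]
```

View pics/a7.png

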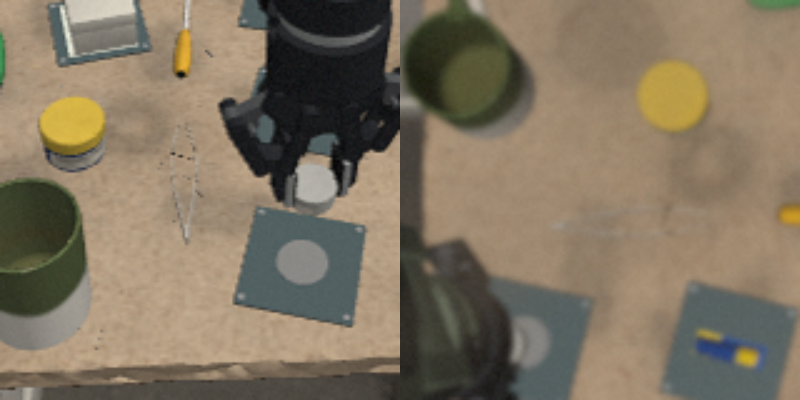

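The tin is held upright and the jar stands undisturbed. Lowering the tin.

```bash
python3 -m inch '[{"tx":0,"ty":0.001,"tz":-0.045,"rx":0,"ry":0,"rz":0},{"tx":0,"ty":0,"tz":-0.035,"rx":0,"ry":0,"rz":0},{"tx":0,"ty":0,"tz":-0.015,"rx":0,"ry":0,"rz":0},{"tx":0,"ty":0,"tz":-0.005,"rx":0,"ry":0,"rz":0},{"tx":0,"ty":0,"tz":0,"rx":0,"ry":0,"rz":0},{"tx":0,"ty":0,"tz":0,"rx":0,"ry":0,"rz":0}]'
python3 -m inch '[{"tx":0,"ty":0,"tz":0,"rx":0,"ry":0,"rz":0},{"tx":0,"ty":0,"tz":0,"rx":0,"ry":0,"rz":0},{"tx":0,"ty":0,"tz":0,"rx":0,"ry":0,"rz":0},{"tx":0,"ty":0,"tz":0,"rx":0,"ry":0,"rz":0},{"tx":0,"ty":0,"tz":0.03,"rx":0,"ry":0,"rz":0},{"tx":0,"ty":0,"tz":0.055,"rx":0,"ry":0,"rz":0},{"tx":0,"ty":0,"tz":0.055,"rx":0,"ry":0,"rz":0},{"tx":0,"ty":0,"tz":0,"rx":0,"ry":0,"rz":0}]' 68
```

```text
t: 18.25
tool_pos: [0.4414, 0.2413, 0.0344]
eef_rot: [3.14, -0.0, 1.791]
force: [-0.1, 0.5, -1.1]
grip_width: 0.0326
gripper_force: 59.8
t: 19.05
tool_pos: [0.4441, 0.2425, 0.1437]
eef_rot: [3.132, -0.001, 1.791]
force: [1.5, -0.1, 0.5]
grip_width: 0.0581
gripper_force: 0.0
```

```bash
python3 - <<'E'
from h import *
t=read_camera("top");hsv=cv2.cvtColor(t,cv2.COLOR_RGB2HSV).astype(int);H,S,V=[hsv[...,i] for i in range(3)]
q=np.zeros(V.shape,bool);q[120:170,205:250]=1
c=max(comps(q&(H>15)&(H<35)&(S>120)),key=cv2.contourArea);w=poly("top",c,.037)*1000;print(cv2.fitEllipse(w.astype(np.float32).reshape(-1,1,2)))
E
python3 -m inch '[{"tx":0.0487,"ty":-0.0325,"tz":0,"rx":0,"ry":0,"rz":0},{"tx":0.0487,"ty":-0.0325,"tz":0,"rx":0,"ry":0,"rz":0},{"tx":0.0487,"ty":-0.0325,"tz":0,"rx":0,"ry":0,"rz":0},{"tx":0.0487,"ty":-0.0325,"tz":0,"rx":0,"ry":0,"rz":0},{"tx":0.0487,"ty":-0.0325,"tz":0,"rx":0,"ry":0,"rz":0},{"tx":0,"ty":0,"tz":0,"rx":0,"ry":0,"rz":0},{"tx":0,"ty":0,"tz":0,"rx":0,"ry":0,"rz":0},{"tx":0,"ty":0,"tz":0,"rx":0,"ry":0,"rz":0}]' 100
python3 - <<'E'
from h import *
t=read_camera("top");hsv=cv2.cvtColor(t,cv2.COLOR_RGB2HSV).astype(int);H,S,V=[hsv[...,i] for i in range(3)]
cv2.imwrite("pics/t8.png",t[:,:,::-1])
q=np.zeros(V.shape,bool);q[205:255,148:200]=1
c=max(comps(q&(S<22)&(V>100)),key=cv2.contourArea);w=poly("top",cv2.convexHull(c),.022)*1000;print(cv2.fitEllipse(w.astype(np.float32).reshape(-1,1,2)))
print(observe()["tool_pos"])
s=read_camera("side");cv2.imwrite("pics/a8.png",np.hstack([cv2.resize(s[270:370,250:350,::-1],(400,400)),cv2.resize(t[195:265,140:210,::-1],(400,400))]))
E
```

```text
((624.6552124023438, 118.49851989746094), (51.82548522949219, 53.66508865356445), 123.27326202392578)
t: 19.9
tool_pos: [0.6214, 0.1196, 0.1371]
eef_rot: [-3.138, -0.001, 1.792]
force: [-0.3, 0.5, -0.3]
grip_width: 0.0853
gripper_force: 0.0Traceback (most recent call last):
  File "<stdin>", line 5, in <module>
ValueError: max() iterable argument is empty
```

```bash
python3 - <<'E'
from h import *
t=read_camera("top")
print(observe()["tool_pos"])
s=read_camera("side");cv2.imwrite("pics/a8.png",np.hstack([cv2.resize(s[270:370,250:350,::-1],(400,400)),cv2.resize(t[195:265,140:210,::-1],(400,400))]))
E
```

```text
[0.62172529 0.12005507 0.13799089]
```

View pics/a8.png

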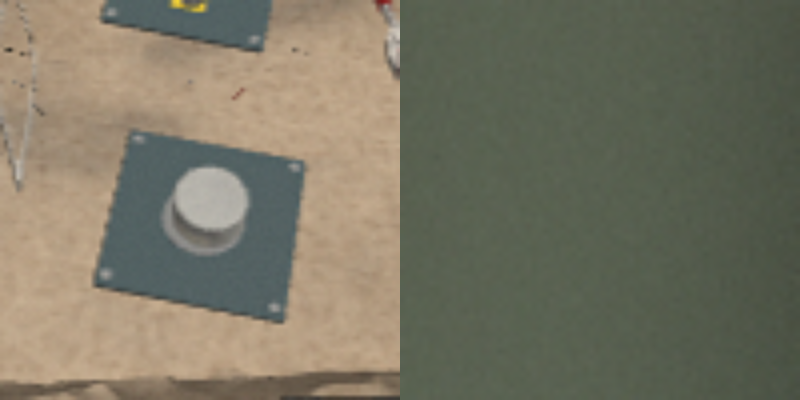

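The side view shows the tin centred on its disc; the arm blocks the top view there. Now the jar.

```bash
python3 -m inch '[{"tx":0.004,"ty":-0.002,"tz":-0.045,"rx":0,"ry":0,"rz":0},{"tx":0,"ty":0,"tz":-0.05,"rx":0,"ry":0,"rz":0},{"tx":0,"ty":0,"tz":-0.03,"rx":0,"ry":0,"rz":0},{"tx":0,"ty":0,"tz":-0.013,"rx":0,"ry":0,"rz":0},{"tx":0,"ty":0,"tz":0,"rx":0,"ry":0,"rz":0},{"tx":0,"ty":0,"tz":0,"rx":0,"ry":0,"rz":0}]'
python3 -m inch '[{"tx":0,"ty":0,"tz":0,"rx":0,"ry":0,"rz":0},{"tx":0,"ty":0,"tz":0,"rx":0,"ry":0,"rz":0},{"tx":0,"ty":0,"tz":0,"rx":0,"ry":0,"rz":0},{"tx":0,"ty":0,"tz":0,"rx":0,"ry":0,"rz":0},{"tx":0,"ty":0,"tz":0,"rx":0,"ry":0,"rz":0}]' 0
```

```text
t: 20.65
tool_pos: [0.6269, 0.1181, 0.0362]
eef_rot: [3.14, 0.0, 1.792]
force: [-0.3, 0.3, -0.1]
grip_width: 0.0851
gripper_force: 0.0
t: 21.15
tool_pos: [0.6275, 0.1178, 0.037]
eef_rot: [3.138, 0.0, 1.791]
force: [-1.2, 0.2, 5.9]
grip_width: 0.0529
gripper_force: 62.5
```

```bash
python3 -m inch '[{"tx":0,"ty":0,"tz":0.02,"rx":0,"ry":0,"rz":0},{"tx":0,"ty":0,"tz":0.05,"rx":0,"ry":0,"rz":0},{"tx":0,"ty":-0.02,"tz":0.05,"rx":0,"ry":0,"rz":0},{"tx":0,"ty":-0.045,"tz":0,"rx":0,"ry":0,"rz":0},{"tx":0,"ty":-0.055,"tz":0,"rx":0,"ry":0,"rz":0},{"tx":0,"ty":-0.055,"tz":0,"rx":0,"ry":0,"rz":0},{"tx":0,"ty":-0.055,"tz":0,"rx":0,"ry":0,"rz":0},{"tx":0,"ty":-0.055,"tz":0,"rx":0,"ry":0,"rz":0}]'
python3 -m inch '[{"tx":0,"ty":-0.055,"tz":0,"rx":0,"ry":0,"rz":0},{"tx":0,"ty":-0.05,"tz":0,"rx":0,"ry":0,"rz":0},{"tx":0,"ty":-0.0225,"tz":0,"rx":0,"ry":0,"rz":0},{"tx":0,"ty":0,"tz":0,"rx":0,"ry":0,"rz":0},{"tx":0,"ty":0,"tz":0,"rx":0,"ry":0,"rz":0},{"tx":0,"ty":0,"tz":0,"rx":0,"ry":0,"rz":0},{"tx":0,"ty":0,"tz":0,"rx":0,"ry":0,"rz":0}]'
```

```text
t: 21.95
tool_pos: [0.6261, -0.0977, 0.1264]
eef_rot: [3.141, 0.0, 1.791]
force: [0.5, -0.0, -0.3]
grip_width: 0.0522
gripper_force: 63.2
t: 22.65
tool_pos: [0.6263, -0.1901, 0.1252]
eef_rot: [-3.141, -0.0, 1.793]
force: [-0.3, -0.6, -0.8]
grip_width: 0.0527
gripper_force: 63.2
```

```bash
python3 -m inch '[{"tx":0.002,"ty":-0.003,"tz":-0.045,"rx":0,"ry":0,"rz":0},{"tx":0,"ty":0,"tz":-0.045,"rx":0,"ry":0,"rz":0},{"tx":0,"ty":0,"tz":-0.015,"rx":0,"ry":0,"rz":0},{"tx":0,"ty":0,"tz":-0.007,"rx":0,"ry":0,"rz":0},{"tx":0,"ty":0,"tz":0,"rx":0,"ry":0,"rz":0},{"tx":0,"ty":0,"tz":0,"rx":0,"ry":0,"rz":0}]'
python3 -m inch '[{"tx":0,"ty":0,"tz":0,"rx":0,"ry":0,"rz":0},{"tx":0,"ty":0,"tz":0,"rx":0,"ry":0,"rz":0},{"tx":0,"ty":0,"tz":0,"rx":0,"ry":0,"rz":0},{"tx":0,"ty":0,"tz":0,"rx":0,"ry":0,"rz":0},{"tx":0,"ty":0,"tz":0.03,"rx":0,"ry":0,"rz":0},{"tx":0,"ty":0,"tz":0.055,"rx":0,"ry":0,"rz":0},{"tx":0,"ty":0,"tz":0.055,"rx":0,"ry":0,"rz":0},{"tx":0,"ty":0,"tz":0.05,"rx":0,"ry":0,"rz":0}]' 100
python3 -m inch '[{"tx":-0.05,"ty":-0.02,"tz":0.01,"rx":0,"ry":0,"rz":0},{"tx":-0.05,"ty":-0.02,"tz":0.01,"rx":0,"ry":0,"rz":0},{"tx":-0.05,"ty":-0.02,"tz":0.01,"rx":0,"ry":0,"rz":0},{"tx":-0.05,"ty":-0.03,"tz":0,"rx":0,"ry":0,"rz":0},{"tx":-0.04,"ty":-0.04,"tz":0,"rx":0,"ry":0,"rz":0},{"tx":-0.04,"ty":-0.04,"tz":0,"rx":0,"ry":0,"rz":0},{"tx":0,"ty":0,"tz":0,"rx":0,"ry":0,"rz":0},{"tx":0,"ty":0,"tz":0,"rx":0,"ry":0,"rz":0}]'
python3 - <<'E'
from h import *
t=read_camera("top");s=read_camera("side")
hsv=cv2.cvtColor(t,cv2.COLOR_RGB2HSV).astype(int);H,S,V=[hsv[...,i] for i in range(3)]
q=np.zeros(V.shape,bool);q[115:170,335:395]=1
c=max(comps(q&(H>15)&(H<35)&(S>120)),key=cv2.contourArea);w=poly("top",c,.041)*1000;print(cv2.fitEllipse(w.astype(np.float32).reshape(-1,1,2)))
cv2.imwrite("pics/t9.png",t[:,:,::-1])
cv2.imwrite("pics/a9.png",np.hstack([cv2.resize(t[110:265,140:400,::-1],(400,240)),cv2.resize(s[130:360,170:380,::-1],(400,440))[:240]]) if 0 else np.vstack([cv2.resize(t[110:265,140:400,::-1],(500,298)),cv2.resize(s[150:365,170:370,::-1],(500,298))]))
E
```

```text
t: 23.25
tool_pos: [0.6287, -0.1938, 0.0423]
eef_rot: [3.14, 0.001, 1.792]
force: [-0.0, -0.2, -1.5]
grip_width: 0.0535
gripper_force: 63.1
t: 24.05
tool_pos: [0.6278, -0.194, 0.1854]
eef_rot: [3.141, 0.0, 1.791]
force: [0.1, -0.6, 0.1]
grip_width: 0.0856
gripper_force: 0.0
t: 24.85
tool_pos: [0.4171, -0.3221, 0.2062]
eef_rot: [3.141, 0.0, 1.789]
force: [-0.1, -0.1, -0.6]
grip_width: 0.0854
gripper_force: 0.0
((624.4839477539062, -188.92599487304688), (53.61179733276367, 61.34261703491211), 14.315924644470215)
```

View pics/a9.png

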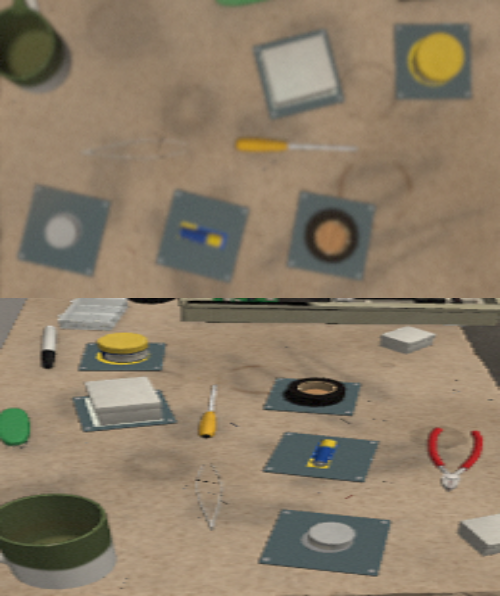

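All five stand alone on their tiles. One last numeric check before handing in.

```bash
python3 - <<'E'
from h import *
t=cv2.imread("pics/t9.png");hsv=cv2.cvtColor(t,cv2.COLOR_BGR2HSV).astype(int);H,S,V=[hsv[...,i] for i in range(3)]
def R(x0,y0,x1,y1):
    q=np.zeros(V.shape,bool);q[y0:y1,x0:x1]=1;return q
f=lambda c,z:[np.round(x,1) for x in cv2.fitEllipse((poly("top",cv2.convexHull(c),z)*1000).astype(np.float32).reshape(-1,1,2))[:2]]
big=lambda m:max(comps(m),key=cv2.contourArea)
print("jar by eye",poly("top",[(367.8,139.6)],.042)*1000,"bat by eye",poly("top",[(245.6,232.2)],.016)*1000,"box by eye",poly("top",[(140+297.5*.52,110+66*.52)],.046)*1000)
print("tin",f(big(R(158,214,190,246)&(V>125)&(S<70)),.022))
print("tape",f(big(R(292,212,332,254)&(V<60)),.022))
E
```

```text
jar by eye [[ 624.08993571 -191.26734207]] bat by eye [[430.70067811  79.60018177]] box by eye [[616.68780241 -31.96040542]]
tin [array([439.7, 240.3]), array([34.5, 36.1])]
tape [array([426.7, -65.5]), array([59.3, 60.1])]
```

Each of the five is within about 4 mm of its tile centre (tile centres: jar 627.8/-192.3, battery 431/82, box 616.8/-34.1, tin 441.4/240.5, tape 427.2/-66.6).

```bash
python3 -c "
from plant import *
print(finish_job())"
```

```text
the job is handed in; nothing more can be done
None
```

Both heaps are apart and the job is handed in at about 25 s: all five things stand released on their own tiles, within about 4 mm of centre by camera (partly judged by eye), and neither the jar nor the tin was tipped. No verdict came back.

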